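# Lock the shed winch with its cross pin

### The arm

A 7-joint arm with a two-finger parallel gripper is mounted at the origin on the work surface. World frame = base frame: x ahead of the robot, y to its left, z up, the work surface at z = 0. Lengths are in m, angles in rad, forces in N, time in s.
With the tool pointing down it reaches from about 0.4 to 0.85 m from the base axis. Payload 10.4 kg.
Tool frame: the origin (TCP) lies at the very end of the fingers, on their centre line; the grasp point (between the pads) lies 19 mm behind it; z points along the fingers, y is the direction in which the jaws open and shut (so a half turn about z gives the same grasp; the last joint's range is limited). The gripper opens to 85 mm and grips with 20 to 120 N. Pads are 22 mm wide; open, the fingers measure 114 mm over their backs; the gripper's body (76 mm by 85 mm) begins 54 mm behind the grasp point. The pads swing forward as they close: fully open they stand 13 mm farther back than shut.
Start: joints at [-1.204, 0.332, -0.065, 1.46, 0.022, 1.35, -0.088], TCP at [0.237, 0.578, 0.231] pointing down, gripper open.
Joint ranges: [-2.6, 2.6], [-0.5, 2.12], [-1.47, 1.34], [0.16, 2.42], [-1.27, 4.41], [0.06, 2.06], [-2.6, 2.6]. Speed limits (rad/s): [2.22, 2.22, 2.79, 2.79, 3.14, 3.14, 3.14].

### API

Orientations are given as a unit quaternion [x, y, z, w].
In Python, from workcell import get_obs, camera, camera_info, hand_in gives the robot as it stands.
- The arm moves only by the tool move_arm, never from a script. Its argument "moves" is a list of rows, each a list of 3 entries, a list of its own where there are three numbers: the shift along the tool's x, y, z in units of 25 mm (1.0 is 25 mm), then the turn, a rotation vector about the tool's x, y, z in degrees, then the opening, from 0 (shut) to 1 (fully open). A call has 1 to 5 rows; each row shifts and turns the commanded pose from where the row before left it, along the tool's axes as they then stand; what a row does not reach is not made up. A row lasts 1/8 s, in which the tool goes at most 62.5 mm and 10.7 degrees, less where a joint would pass 70% of its speed; a pose out of reach is approached as far as the arm can. A call is refused whole if a number of a shift passes 1 or a number of a turn 10.7, either way. A call with a gripper value outside its range is refused whole. The fingers move at their own pace and stop on an object; "squeeze" is the grip in N (left out, the last holds). Time passes only in rows, so rows that do not move let the fingers close. It gives the time, the measured TCP pose, the force and the opening at its end, in the units of the state.
- get_obs(): the state, without advancing time (a new reading comes with each control period).
- camera(name): name is "scene" or "top"; returns the picture (420x560x3 uint8, red, green, blue); there is no depth.
- camera_info(name): a dict with "fx", "fy", "cx", "cy" (pixels), "origin" and "rotation" of the camera in the world. Camera axes: x right, y down, z forward; pixel columns grow to the right and rows downward; lengths in m; the calibration is good to about 2 mm. A picture is of the moment at which its call begins. camera_info takes no time and is no camera call.
- hand_in(): hands the job in, once; it reports no verdict.
The state is a dict: "clock": time; "joint_pos": joint angles; "joint_velocities": joint speeds; "tau": joint torques, N m; "position": TCP position; "ee_rot": TCP orientation; "ft_force": force on the tool from outside, world axes, zero at the start; "torque": the same for the moment, N m; "grip_width": opening from 0.0 (shut) to 1.0 (fully open).
Only numpy, scipy, OpenCV 4.12 (cv2) and the standard library are available. Lean on these libraries where they do the work, as an engineer would, in place of code of your own. Each camera call takes 0.05 s, during which the arm holds its last target. There are 200 camera calls.

### The job

Lock the winch: turn its crank slowly away from the robot until you feel it click into its hidden notch and hold there, which lines up the unseen cross-hole in the shaft, and leave it in the notch. Take the red-headed lock pin out of the pine rack, set it in the brass guide on top of the winch and push it gently down, without ramming it, until it is fully home with its flange on the brass collar. Leave the other things on the bench where they are.

Things in the scene. Friction and masses are not known exactly. Their poses are not given: they have to be found in the camera images.
- winch: Green hand winch, fixed. Origin under its bearing block at bench height; own z up, own y along the horizontal shaft (axis 85 mm up). The block, 66 (x) by 40 (y) by 138 mm high, hides the shaft (44 mm thick there) and its one 12 mm cross-hole; the hole's angle to the crank differs from case to case and cannot be seen. Bare drum with yellow flanges on the +y side, crank on the -y side.
- guide (a point): Centre of the open top of the brass funnel collar (29 mm across) on the block, 145 mm above the bench, straight above the winch's origin. The funnel, 20 mm wide at the top, narrows in 7 mm to a vertical hole 11.5 mm wide and 30 mm long; the shaft's round surface lies 38 mm below this point. The pin is home when its flange lies on the collar.
- crank (a joint): Crank angle (rad): 0 upright, negative leaning to the winch's -x side (robot), positive to +x; stops at +-1.15. Starts near -0.8, turns with 1 to 4 N at the grip, stays where left. Somewhere from -0.25 to 0.7 a hidden sprung notch pulls it in (from 0.15 rad away) and holds it against some 15 N either way: only there is the cross-hole in line. Let go, it centres itself in the notch.
- crank_grip (a point): Centre of the wooden crank grip, a spinning round bar 24 mm thick, 52 mm long, along the winch's y. At crank angle a it lies at (70 sin a, -106, 85 + 70 cos a) mm in the winch's frame. Clear on both sides and above.
- pin_head (a point): Centre of the lock pin's red round grip, 22 mm thick and 22 mm high (top 11 mm above this point). Below it a steel flange 30 mm across, underside 14 mm below this point, then a steel shank 10 mm thick and 90 mm long; its tip lies 104 mm below this point. Upright in the rack at the start, this point 114 mm above the bench. About 90 g.
- pin_tip (a point): Centre of the lower end of the lock pin, chamfered 1.2 mm. Set in the guide it lands on two sprung balls about 27 mm below the guide point and stands there by itself, flange about 63 mm above the collar. Pushing on its top with 10 to 15 N takes it past the balls, then 3 to 6 N moves it on through the lined-up shaft; if the shaft is out of line it stops dead about 11 mm further down.
- pin: The lock pin itself; origin at its lower end, z along the pin towards its red grip.
- rack: Fixed pine block 60 (x) by 130 (y) by 45 mm high, origin under its centre, with two drilled holes 12 mm wide and 35 mm deep, 35 mm either side of the centre along its own y. One holds the lock pin, the other the dark bolt (bystander).
- bolt: Dark hexagon-headed bolt standing in the other hole of the rack, 77 mm long; not part of the job.
- hammer: Claw hammer lying on the bench (bystander).
- screwdriver: Yellow-handled screwdriver lying on the bench (bystander).
- spanner: Steel spanner lying on the bench (bystander).
- screwpot: Blue plastic pot of screws with clear clip-on lid, 78 mm across, 65 mm high (bystander).
- tape: Orange tape measure, 66 by 34 by 60 mm (bystander).
- jar: Glass jar, 70 mm across, 90 mm high (bystander).
Mind the look-alikes: they are no part of the job. Leave any purple or turquoise look-alike of the pin alone.

How it is judged:
By the outcome, as a careful person would: the job done as asked, in the order asked, and still so for the second after the job is handed in, with the robot touching nothing.
It also fails if it takes over 72 s, if anything falls off the work surface, if the arm or the gripper's body presses on something with over 40 N, if the wrist force passes 120 N, or if a joint passes its speed limit or range.

## Working session

There is one attempt and no reset: what is moved stays moved. The work goes in short steps, Python scripts to look and compute and a tool call to move; the robot and the scene stay as the last step left them, time stands still between calls to the robot, and variables do not carry over. Pictures are saved under pics/ and viewed, about 8 in all and at most 12, crops included, and the job is handed in when it is done.

Besides the shell and the picture viewer there is one more tool, called after "Emit:" by a JSON object that holds its "method" and its "body", one argument or row to a line. move_arm: Moves the arm, as the interface text tells. Its arguments: {"type":"object","properties":{"moves":{"type":"array","items":{"type":"array"}},"squeeze":{"type":"number"}},"required":["moves"]}

```bash
mkdir -p pics; ls; python3 - <<'E'
from workcell import *
import cv2,numpy as np
np.set_printoptions(precision=4,suppress=True)
for n in("scene","top"):
    i=camera_info(n);print(n,{k:np.array(v) for k,v in i.items()})
    cv2.imwrite(f"pics/{n}0.png",camera(n)[:,:,::-1])
o=get_obs();print({k:np.round(v,3) for k,v in o.items()})
E
```

```text
pics
scene {'fx': array(430.1368), 'fy': array(430.1368), 'cx': array(283.0773), 'cy': array(218.5114), 'origin': array([ 1.3165, -0.1498,  0.7332]), 'rotation': array([ 0.6979,  0.5701, -0.2804, -0.3307])}
top {'fx': array(391.2409), 'fy': array(391.2409), 'cx': array(279.608), 'cy': array(206.3272), 'origin': array([0.3111, 0.0121, 1.2513]), 'rotation': array([-0.698 ,  0.7109, -0.0551,  0.0658])}
{'clock': np.float64(0.1), 'joint_pos': array([-1.204,  0.333, -0.065,  1.461,  0.022,  1.35 , -0.088]), 'joint_velocities': array([-0.   , -0.002, -0.001, -0.002,  0.   , -0.002, -0.001]), 'tau': array([  0.001, -62.674,   0.049, -39.244,   0.016,   0.007,  -0.   ]), 'position': array([0.237, 0.578, 0.231]), 'ee_rot': array([ 0.194,  0.981, -0.001, -0.   ]), 'ft_force': array([ 0.384, -1.527,  0.675]), 'torque': array([-0.013, -0.054,  0.038]), 'grip_width': np.float64(1.0)}
```

View pics/scene0.png

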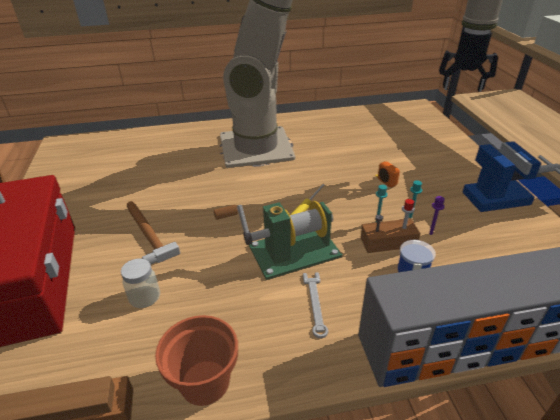

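View pics/top0.png

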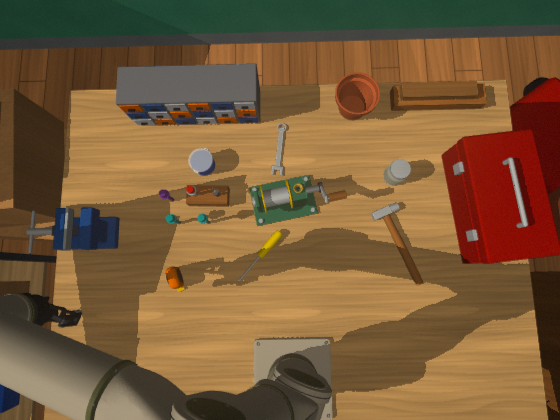

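Scene: winch at (285,235) in scene and (285,200) in top; its crank grip is at (228,211) and (335,196). The red-headed pin is at (408,204) and (191,189). Look-alikes are turquoise (382,190)/(416,187) and purple (438,203); only the red one standing in the rack fits the description. I'll confirm in an enlarged crop and measure.

```bash
cat > h.py <<'E'
import numpy as np,cv2
from workcell import *
from scipy.spatial.transform import Rotation as R
np.set_printoptions(precision=4,suppress=True)
def ray(n,p):
    i=camera_info(n);d=np.array([(p[0]-i['cx'])/i['fx'],(p[1]-i['cy'])/i['fy'],1.])
    r=np.array(i['rotation']);M=r if r.shape==(3,3) else R.from_quat(r).as_matrix()
    return np.array(i['origin']),M@d
def plane(n,p,z):
    o,d=ray(n,p);return o+d*(z-o[2])/d[2]
def tri(ps,pt):
    (a,u),(b,v)=ray('scene',ps),ray('top',pt)
    s=np.linalg.lstsq(np.c_[u,-v],b-a,rcond=None)[0]
    P,Q=a+u*s[0],b+v*s[1];return (P+Q)/2,np.linalg.norm(P-Q)*1e3
def blobs(n,lo,hi,roi,img,amin=8):
    x0,y0,x1,y1=roi;h=cv2.cvtColor(img[y0:y1,x0:x1],cv2.COLOR_RGB2HSV)
    m=cv2.inRange(h,lo,hi)
    k,_,st,c=cv2.connectedComponentsWithStats(m)
    return [(c[j]+[x0,y0],st[j,:2]+[x0,y0],st[j,2:]) for j in range(1,k) if st[j,4]>=amin]
E
python3 - <<'E'
from h import *
s=cv2.imread('pics/scene0.png');t=cv2.imread('pics/top0.png')
S=s[:,:,::-1].copy();T=t[:,:,::-1].copy()
a=cv2.resize(s[170:290,205:455],None,fx=3.2,fy=2.4*4/3,interpolation=cv2.INTER_CUBIC)[:, :800]
cv2.imwrite('pics/cs.png',cv2.resize(s[165:285,205:455],(800,384),interpolation=cv2.INTER_CUBIC))
cv2.imwrite('pics/ct.png',cv2.resize(t[165:240,155:355],(800,300),interpolation=cv2.INTER_CUBIC))
for n,I,rr,rw in(('scene',S,(365,170,450,250),(205,180,345,280)),('top',T,(155,175,235,235),(245,165,355,235))):
    print(n,'red',blobs(n,(0,170,90),(6,255,255),rr,I),blobs(n,(174,150,90),(180,255,255),rr,I))
    print(' yellow',blobs(n,(22,170,100),(34,255,255),rw,I))
E
```

```text
scene red [(array([408.9024, 201.5366]), array([405, 199]), array([ 9,  6, 41], dtype=int32))] []
 yellow [(array([302.661 , 206.1864]), array([292, 199]), array([ 20,  15, 118], dtype=int32)), (array([322.4364, 214.3818]), array([318, 203]), array([ 9, 26, 55], dtype=int32))]
top red [(array([189.75  , 189.0227]), array([186, 186]), array([ 8,  7, 44], dtype=int32))] []
 yellow [(array([289.2364, 193.8727]), array([286, 180]), array([ 7, 28, 55], dtype=int32)), (array([262.8627, 199.2549]), array([260, 185]), array([ 7, 29, 51], dtype=int32)), (array([277.1562, 232.6875]), array([273, 230]), array([10,  5, 32], dtype=int32))]
```

View pics/cs.png

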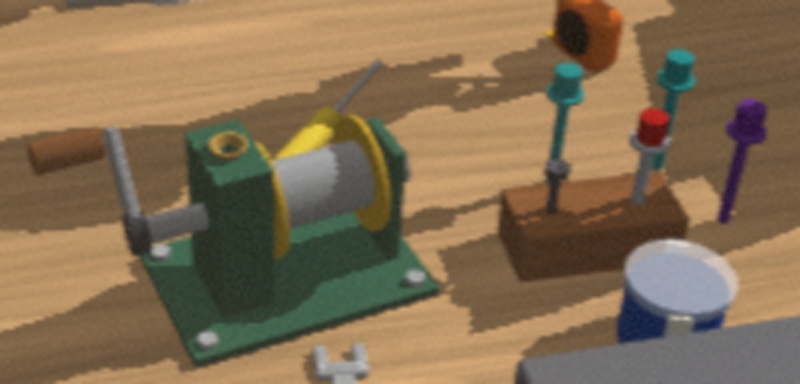

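View pics/ct.png

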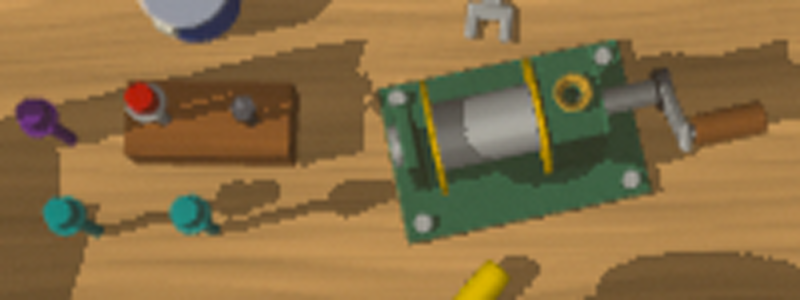

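The crop confirms it: the red head with steel flange stands in the rack's left hole (top px ~190,189), the bolt in the other (~216,192). The purple and turquoise ones stand outside the rack. Brass collar is at top px ~(298,188), grip ~(337,195).

```bash
python3 - <<'E'
from h import *
cs=lambda x,y:((x+.5)/3.2-.5+205,(y+.5)/3.2-.5+165)
ct=lambda x,y:((x+.5)/4-.5+155,(y+.5)/4-.5+165)
for n,a,b,z in(('pin top .125',(654,115),(141,98),.125),('guide .145',(228,145),(573,92),.145),('grip',(67,151),(730,121),.134)):
    print(n,*tri(cs(*a),ct(*b)),'top',plane('top',ct(*b),z),'scene',plane('scene',cs(*a),z))
c=[plane('top',ct(*p),.008)[:2] for p in((398,98),(603,57),(631,180),(424,223))]
c=np.array(c);print(c)
d=(c[0]-c[1]+c[3]-c[2]);print('y axis dir deg',np.degrees(np.arctan2(d[1],d[0]))-90)
k=[plane('top',p,.085) for p in((289.2,193.9),(262.9,199.3))]
d=k[1]-k[0];print('flange yaw',np.degrees(np.arctan2(d[1],d[0]))-90)
d=plane('top',ct(693,127),.134)-plane('top',ct(766,116),.134);print('grip yaw',np.degrees(np.arctan2(d[1],d[0]))-90,np.linalg.norm(d))
for n,p,z in(('bolt',(244,104),.087),('purple',(36,116),.12),('turq1',(62,215),.12),('turq2',(188,213),.12)):print(n,plane('top',ct(*p),z))
print(R.from_quat(get_obs()['ee_rot']).as_matrix())
E
```

```text
pin top .125 [0.5632 0.293  0.1247] 2.2952713990805673 top [0.5627 0.2918 0.125 ] scene [0.5635 0.2941 0.125 ]
guide .145 [ 0.5566 -0.0261  0.1436] 1.0458664452379036 top [ 0.5563 -0.0265  0.145 ] scene [ 0.5585 -0.0258  0.145 ]
grip [ 0.5338 -0.1385  0.1394] 2.3172463012327538 top [ 0.5348 -0.1404  0.134 ] scene [ 0.527  -0.1372  0.134 ]
[[ 0.5846  0.111 ]
 [ 0.6153 -0.0565]
 [ 0.5133 -0.0761]
 [ 0.4816  0.0907]]
y axis dir deg 10.571769721122635
flange yaw 10.666623555154857
grip yaw 7.563803133460567 0.05370580675266042
bolt [0.5649 0.2223 0.087 ]
purple [0.5518 0.3709 0.12  ]
turq1 [0.4773 0.3492 0.12  ]
turq2 [0.477  0.2566 0.12  ]
[[-0.925   0.38   -0.0004]
 [ 0.38    0.925  -0.0012]
 [-0.0001 -0.0012 -1.    ]]
```

Emit:
{"method": "move_arm", "body": {
  "moves": [
    [[0, 0, -0.5], [0, 0, 9.5], 0],
    [[0, 0, -0.5], [0, 0, 9.5], 0],
    [[0, 0, 0], [0, 0, 9.5], 0],
    [[0, 0, 0], [0, 0, 9.5], 0],
    [[0, 0, 0], [0, 0, 9.5], 0]
  ],
  "squeeze": 40
}}

```text
clock: 0.72
position: [0.2374, 0.5779, 0.2559]
ee_rot: [0.575, 0.818, -0.0, 0.0]
ft_force: [0.8, -0.2, -0.8]
grip_width: 0.0
```

Emit:
{"method": "move_arm", "body": {
  "moves": [
    [[0, 0, 0], [0, 0, 9.5], 0],
    [[0, 1, 0], [0, 0, 0], 0],
    [[0, 1, 0], [0, 0, 0], 0],
    [[-0.8, 1, 0], [0, 0, 0], 0],
    [[-1, 1, 0], [0, 0, 0], 0]
  ]
}}

```text
clock: 1.35
position: [0.3445, 0.5521, 0.2555]
ee_rot: [0.638, 0.77, -0.001, 0.0]
ft_force: [0.0, 0.8, -0.4]
grip_width: -0.0
```

Emit:
{"method": "move_arm", "body": {
  "moves": [
    [[-1, 0, 0], [0, 0, 0], 0],
    [[-1, 0, 0], [0, 0, 0], 0],
    [[-1, 0, 0], [0, 0, 0], 0],
    [[-1, 0, 0], [0, 0, 0], 0],
    [[-1, 0, 0], [0, 0, 0], 0]
  ]
}}

```text
clock: 1.98
position: [0.3672, 0.4286, 0.2559]
ee_rot: [0.638, 0.77, -0.0, 0.0]
ft_force: [-0.5, -0.2, 0.4]
grip_width: -0.0
```

Emit:
{"method": "move_arm", "body": {
  "moves": [
    [[-1, 0, 0], [0, 0, 0], 0],
    [[-1, 0, 0], [0, 0, 0], 0],
    [[-1, 0, 0], [0, 0, 0], 0],
    [[-1, 0, 0], [0, 0, 0], 0],
    [[-1, 0, 0], [0, 0, 0], 0]
  ]
}}

```text
clock: 2.6
position: [0.3907, 0.3051, 0.2563]
ee_rot: [0.638, 0.77, 0.0, -0.0]
ft_force: [-0.3, -0.3, 0.4]
grip_width: 0.005
```

Emit:
{"method": "move_arm", "body": {
  "moves": [
    [[-1, 0, 0], [0, 0, 0], 0],
    [[-1, 0, 0], [0, 0, 0], 0],
    [[-1, 0, 0], [0, 0, 0], 0],
    [[-1, 0, 0], [0, 0, 0], 0],
    [[-1, 0, 0], [0, 0, 0], 0]
  ]
}}

```text
clock: 3.22
position: [0.4136, 0.1823, 0.2563]
ee_rot: [0.638, 0.77, 0.0, -0.0]
ft_force: [1.4, 0.9, -0.1]
grip_width: 0.0
```

Emit:
{"method": "move_arm", "body": {
  "moves": [
    [[-1, 0, 0], [0, 0, 0], 0],
    [[-1, 0, 0], [0, 0, 0], 0],
    [[-1, 0, 0], [0, 0, 0], 0],
    [[-1, 0, 0], [0, 0, 0], 0],
    [[-1, 0, 0], [0, 0, 0], 0]
  ]
}}

```text
clock: 3.85
position: [0.4365, 0.0595, 0.2563]
ee_rot: [0.638, 0.77, 0.0, -0.0]
ft_force: [0.1, 0.0, 0.0]
grip_width: -0.002
```

Emit:
{"method": "move_arm", "body": {
  "moves": [
    [[-1, 0, 0], [0, 0, 0], 0],
    [[-1, 0, 0], [0, 0, 0], 0],
    [[-1, 0, 0], [0, 0, 0], 0],
    [[-1, 0, 0], [0, 0, 0], 0],
    [[-1, 0, 0], [0, 0, 0], 0]
  ]
}}

```text
clock: 4.47
position: [0.4594, -0.0633, 0.2563]
ee_rot: [0.638, 0.77, 0.0, -0.0]
ft_force: [-0.7, 0.5, 0.0]
grip_width: 0.0
```

Emit:
{"method": "move_arm", "body": {
  "moves": [
    [[-1, 0, 0], [0, 0, 0], 0],
    [[-1, 0, 0], [0, 0, 0], 0],
    [[-1, 0, 0], [0, 0, 0], 0],
    [[0, 0, 0], [0, 0, 0], 0],
    [[0, 0, 0], [0, 0, 0], 0]
  ]
}}

```text
clock: 5.1
position: [0.4733, -0.1351, 0.2562]
ee_rot: [0.638, 0.77, 0.0, -0.0]
ft_force: [-0.4, 0.3, 0.7]
grip_width: 0.005
```

Emit:
{"method": "move_arm", "body": {
  "moves": [
    [[-0.6, 0, 1], [0, 0, 0], 0],
    [[0, 0, 1], [0, 0, 0], 0],
    [[0, 0, 1], [0, 0, 0], 0],
    [[0, 0, 1], [0, 0, 0], 0],
    [[0, 0, 1], [0, 0, 0], 0]
  ]
}}

```text
clock: 5.72
position: [0.4764, -0.149, 0.1305]
ee_rot: [0.638, 0.77, 0.0, -0.0]
ft_force: [-0.2, 0.4, -0.4]
grip_width: 0.001
```

Emit:
{"method": "move_arm", "body": {
  "moves": [
    [[0, 0.2, 0.2], [0, 0, 0], 0],
    [[0, 0.2, 0], [0, 0, 0], 0],
    [[0, 0.2, 0], [0, 0, 0], 0],
    [[0, 0.2, 0], [0, 0, 0], 0],
    [[0, 0.2, 0], [0, 0, 0], 0]
  ]
}}

```text
clock: 6.35
position: [0.5016, -0.1455, 0.1266]
ee_rot: [0.638, 0.77, 0.0, 0.0]
ft_force: [-0.1, 0.0, -0.1]
grip_width: 0.002
```

Emit:
{"method": "move_arm", "body": {
  "moves": [
    [[0, 0.1, 0], [0, 0, 0], 0],
    [[0, 0.1, 0], [0, 0, 0], 0],
    [[0, 0.1, 0], [0, 0, 0], 0],
    [[0, 0.1, 0], [0, 0, 0], 0],
    [[0, 0.1, 0], [0, 0, 0], 0]
  ]
}}

```text
clock: 6.98
position: [0.5122, -0.1435, 0.1258]
ee_rot: [0.639, 0.77, -0.001, -0.001]
ft_force: [-4.0, 0.3, 0.8]
grip_width: -0.002
```

```bash
python3 - <<'E'
from h import *
s=camera('scene')[:,:,::-1];t=camera('top')[:,:,::-1]
a=cv2.resize(s[165:285,205:455],(800,384),interpolation=cv2.INTER_CUBIC)
b=cv2.resize(t[160:210,255:455],(800,200),interpolation=cv2.INTER_CUBIC)
cv2.imwrite('pics/p1.png',np.vstack([a,b]))
E
```

```text
(no output)
```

View pics/p1.png

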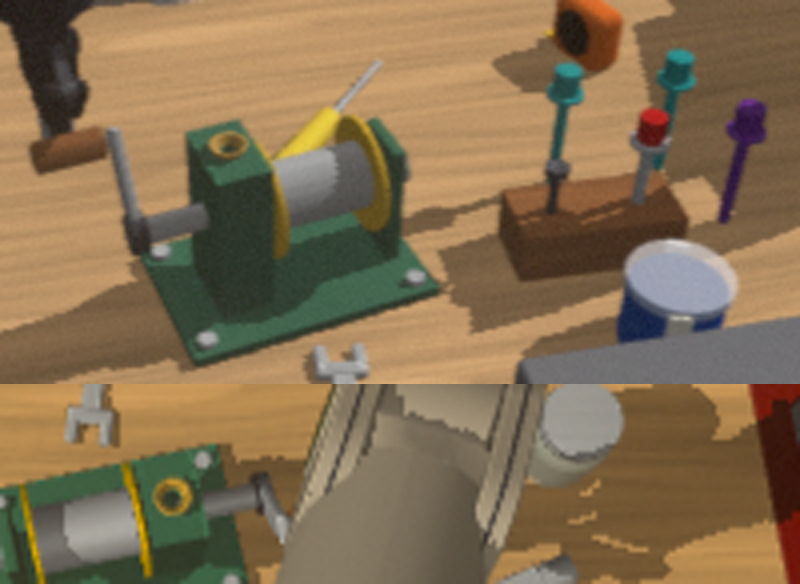

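The finger stands behind the grip (crop ~(65,140)), and contact reads about 4 N. Pushing on slowly.

Emit:
{"method": "move_arm", "body": {
  "moves": [
    [[0, 0.1, 0], [0, 0, 0], 0],
    [[0, 0.1, 0], [0, 0, 0], 0],
    [[0, 0.1, 0], [0, 0, 0], 0],
    [[0, 0.1, 0], [0, 0, 0], 0],
    [[0, 0.1, 0], [0, 0, 0], 0]
  ]
}}

```text
clock: 7.7
position: [0.5258, -0.1409, 0.1263]
ee_rot: [0.638, 0.77, 0.0, 0.0]
ft_force: [-0.1, -0.9, -0.1]
grip_width: 0.001
```

Emit:
{"method": "move_arm", "body": {
  "moves": [
    [[0, 0.06, 0], [0, 0, 0], 0],
    [[0, 0.06, 0], [0, 0, 0], 0],
    [[0, 0.06, 0], [0, 0, 0], 0],
    [[0, 0.06, 0], [0, 0, 0], 0]
  ]
}}

```text
clock: 8.2
position: [0.5317, -0.1398, 0.1264]
ee_rot: [0.638, 0.77, 0.0, 0.0]
ft_force: [-1.9, 0.6, 0.5]
grip_width: -0.0
```

Emit:
{"method": "move_arm", "body": {
  "moves": [
    [[0, 0.06, 0], [0, 0, 0], 0],
    [[0, 0.06, 0], [0, 0, 0], 0],
    [[0, 0.06, 0], [0, 0, 0], 0],
    [[0, 0.06, 0], [0, 0, 0], 0]
  ]
}}

```text
clock: 8.7
position: [0.5374, -0.1387, 0.1262]
ee_rot: [0.638, 0.77, 0.0, -0.0]
ft_force: [-3.8, 0.3, -0.6]
grip_width: -0.002
```

Emit:
{"method": "move_arm", "body": {
  "moves": [
    [[0, 0.06, 0], [0, 0, 0], 0],
    [[0, 0.06, 0], [0, 0, 0], 0],
    [[0, 0.06, 0], [0, 0, 0], 0]
  ]
}}

```text
clock: 9.07
position: [0.542, -0.1378, 0.1263]
ee_rot: [0.638, 0.77, 0.0, 0.0]
ft_force: [-4.3, -0.1, 0.5]
grip_width: -0.0
```

Emit:
{"method": "move_arm", "body": {
  "moves": [
    [[0, 0.06, 0], [0, 0, 0], 0],
    [[0, 0.06, 0], [0, 0, 0], 0],
    [[0, 0.06, 0], [0, 0, 0], 0]
  ]
}}

```text
clock: 9.45
position: [0.5465, -0.137, 0.1263]
ee_rot: [0.638, 0.77, 0.0, 0.0]
ft_force: [-0.5, -0.5, 0.4]
grip_width: 0.002
```

Emit:
{"method": "move_arm", "body": {
  "moves": [
    [[0, 0.06, 0], [0, 0, 0], 0],
    [[0, 0.06, 0], [0, 0, 0], 0]
  ]
}}

```text
clock: 9.7
position: [0.5486, -0.1367, 0.126]
ee_rot: [0.638, 0.77, -0.0, -0.001]
ft_force: [-6.3, -0.5, 0.7]
grip_width: -0.003
```

Emit:
{"method": "move_arm", "body": {
  "moves": [
    [[0, 0.06, 0], [0, 0, 0], 0],
    [[0, 0.06, 0], [0, 0, 0], 0]
  ]
}}

```text
clock: 9.95
position: [0.5521, -0.136, 0.1262]
ee_rot: [0.638, 0.77, -0.0, -0.0]
ft_force: [-3.5, -0.5, 0.3]
grip_width: 0.001
```

Emit:
{"method": "move_arm", "body": {
  "moves": [
    [[0, 0.06, 0], [0, 0, 0], 0]
  ]
}}

```text
clock: 10.07
position: [0.5536, -0.1357, 0.1262]
ee_rot: [0.638, 0.77, -0.0, -0.0]
ft_force: [-1.7, -0.3, 0.1]
grip_width: 0.003
```

Emit:
{"method": "move_arm", "body": {
  "moves": [
    [[0, 0.06, 0], [0, 0, 0], 0]
  ]
}}

```text
clock: 10.2
position: [0.5554, -0.1354, 0.1264]
ee_rot: [0.638, 0.77, 0.0, 0.0]
ft_force: [-3.2, -0.5, -0.4]
grip_width: 0.0
```

Emit:
{"method": "move_arm", "body": {
  "moves": [
    [[0, 0.06, 0], [0, 0, 0], 0]
  ]
}}

```text
clock: 10.32
position: [0.5566, -0.1351, 0.1263]
ee_rot: [0.638, 0.77, -0.0, -0.0]
ft_force: [-3.6, -0.6, 0.9]
grip_width: -0.0
```

```bash
python3 - <<'E'
from h import *
s=camera('scene')[:,:,::-1]
cv2.imwrite('pics/p2.png',cv2.resize(s[170:250,205:305],(800,640),interpolation=cv2.INTER_CUBIC)[:600])
E
```

```text
(no output)
```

View pics/p2.png

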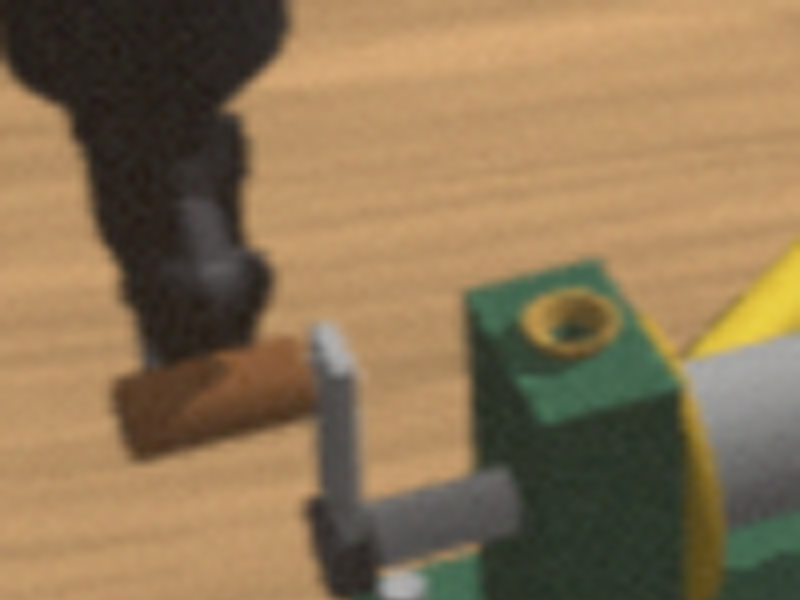

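The finger is still in contact with the grip (crop ~(200,350)). I'll compute the grip angle by casting its pixel onto the crank plane.

```bash
cat >> h.py <<'E'
O=np.array([.5568,-.0262,0]);th=np.radians(10.6)
X=np.array([np.cos(th),np.sin(th),0]);Y=np.array([-np.sin(th),np.cos(th),0])
def gripang(p):
    o,d=ray('scene',p);P=o+d*((O-.106*Y-o)@Y)/(d@Y)-O
    return P@X*1e3,P[2]*1e3,np.arctan2(P@X,P[2]-.085)
E
python3 - <<'E'
from h import *
print(gripang((231.6,219.2)),gripang((225.6,211.8)))
E
```

```text
(np.float64(15.546496442026177), np.float64(161.47006918496277), np.float64(0.2005682635632828)) (np.float64(-37.90908331640028), np.float64(143.28434158404824), np.float64(-0.576667788745312))
```

Emit:
{"method": "move_arm", "body": {
  "moves": [
    [[0, 0.06, 0], [0, 0, 0], 0],
    [[0, 0.06, 0], [0, 0, 0], 0]
  ]
}}

```text
clock: 10.62
position: [0.5596, -0.1346, 0.1264]
ee_rot: [0.638, 0.77, 0.0, 0.0]
ft_force: [-2.9, -0.7, 0.7]
grip_width: 0.0
```

Emit:
{"method": "move_arm", "body": {
  "moves": [
    [[0, 0.06, 0], [0, 0, 0], 0],
    [[0, 0.06, 0], [0, 0, 0], 0]
  ]
}}

```text
clock: 10.88
position: [0.5629, -0.1338, 0.1264]
ee_rot: [0.638, 0.77, 0.0, 0.0]
ft_force: [0.2, 0.8, -0.6]
grip_width: 0.001
```

Emit:
{"method": "move_arm", "body": {
  "moves": [
    [[0, 0.06, 0], [0, 0, 0], 0],
    [[0, 0.06, 0], [0, 0, 0], 0]
  ]
}}

```text
clock: 11.12
position: [0.5656, -0.1334, 0.1263]
ee_rot: [0.638, 0.77, 0.0, 0.0]
ft_force: [0.3, 0.3, -0.3]
grip_width: 0.005
```

Emit:
{"method": "move_arm", "body": {
  "moves": [
    [[0, 0.06, 0], [0, 0, 0], 0],
    [[0, 0.06, 0], [0, 0, 0], 0]
  ]
}}

```text
clock: 11.38
position: [0.5684, -0.1329, 0.1263]
ee_rot: [0.638, 0.77, 0.0, -0.0]
ft_force: [0.6, -0.0, -0.6]
grip_width: -0.002
```

Emit:
{"method": "move_arm", "body": {
  "moves": [
    [[0, 0.06, 0], [0, 0, 0], 0]
  ]
}}

```text
clock: 11.5
position: [0.5699, -0.1326, 0.1263]
ee_rot: [0.638, 0.77, 0.0, -0.0]
ft_force: [-0.1, -0.0, 0.7]
grip_width: -0.003
```

Emit:
{"method": "move_arm", "body": {
  "moves": [
    [[0, 0.06, 0], [0, 0, 0], 0]
  ]
}}

```text
clock: 11.62
position: [0.5714, -0.1323, 0.1263]
ee_rot: [0.638, 0.77, 0.0, -0.0]
ft_force: [-0.4, 1.4, -0.2]
grip_width: 0.004
```

Force has stayed at zero over 8 mm, so the crank has jumped ahead into the notch. I'll feel for the far side gently.

Emit:
{"method": "move_arm", "body": {
  "moves": [
    [[0, 0.06, 0], [0, 0, 0], 0]
  ]
}}

```text
clock: 11.75
position: [0.5726, -0.1321, 0.1262]
ee_rot: [0.638, 0.77, -0.0, -0.0]
ft_force: [-2.3, 0.2, 0.3]
grip_width: 0.002
```

Emit:
{"method": "move_arm", "body": {
  "moves": [
    [[0, 0.06, 0], [0, 0, 0], 0]
  ]
}}

```text
clock: 11.88
position: [0.5735, -0.1319, 0.126]
ee_rot: [0.638, 0.77, -0.0, -0.001]
ft_force: [-5.2, -0.2, 1.0]
grip_width: 0.002
```

Emit:
{"method": "move_arm", "body": {
  "moves": [
    [[0, 0.04, 0], [0, 0, 0], 0]
  ]
}}

```text
clock: 12.0
position: [0.5741, -0.1318, 0.1258]
ee_rot: [0.639, 0.77, -0.001, -0.001]
ft_force: [-7.2, -0.9, -0.2]
grip_width: 0.001
```

Force builds to 7.2 N, above the turning friction, so the crank is in the notch. Backing off and going to the pin.

Emit:
{"method": "move_arm", "body": {
  "moves": [
    [[0, -0.6, 0], [0, 0, 0], 0],
    [[0, -0.8, 0], [0, 0, 0], 0],
    [[0, -0.6, -1], [0, 0, 0], 0],
    [[0, 0, -1], [0, 0, 0], 0],
    [[0, 0, -1], [0, 0, 0], 0]
  ]
}}

```text
clock: 12.62
position: [0.5255, -0.1411, 0.2023]
ee_rot: [0.638, 0.77, 0.001, 0.0]
ft_force: [0.5, 0.2, -0.0]
grip_width: 0.001
```

Emit:
{"method": "move_arm", "body": {
  "moves": [
    [[0, 0, -1], [0, 0, 0], 0],
    [[0, 0, -1], [0, 0, 0], 0.5],
    [[1, 0.8, 0], [0, 0, 0], 0.5],
    [[1, 1, 0], [0, 0, 0], 0.5],
    [[1, 1, 0], [0, 0, 0], 0.5]
  ]
}}

```text
clock: 13.25
position: [0.5812, -0.0536, 0.2517]
ee_rot: [0.638, 0.77, 0.001, 0.0]
ft_force: [-0.8, -0.3, 0.7]
grip_width: 0.503
```

Emit:
{"method": "move_arm", "body": {
  "moves": [
    [[1, 1, 0], [0, 0, 0], 0.5],
    [[1, 0.9, 0], [0, 0, 0], 0.5],
    [[1, 0, 0], [0, 0, 0], 0.5],
    [[1, 0, 0], [0, 0, 0], 0.5],
    [[1, 0, 0], [0, 0, 0], 0.5]
  ]
}}

```text
clock: 13.88
position: [0.6041, 0.0777, 0.2515]
ee_rot: [0.638, 0.77, 0.0, 0.0]
ft_force: [0.1, 0.0, -0.5]
grip_width: 0.499
```

Emit:
{"method": "move_arm", "body": {
  "moves": [
    [[1, 0, 0], [0, 0, 0], 0.5],
    [[1, 0, 0], [0, 0, 0], 0.5],
    [[1, 0, 0], [0, 0, 0], 0.5],
    [[1, 0, 0], [0, 0, 0], 0.5],
    [[1, 0, 0], [0, 0, 0], 0.5]
  ]
}}

```text
clock: 14.5
position: [0.581, 0.2005, 0.2516]
ee_rot: [0.638, 0.77, 0.001, 0.0]
ft_force: [0.5, 0.2, 0.0]
grip_width: 0.5
```

Emit:
{"method": "move_arm", "body": {
  "moves": [
    [[1, 0, 0], [0, 0, 0], 0.5],
    [[1, 0, 0], [0, 0, 0], 0.5],
    [[1, 0, 0], [0, 0, 0], 0.5],
    [[0, 0, 0], [0, 0, 0], 0.5]
  ]
}}

```text
clock: 15.0
position: [0.5665, 0.2764, 0.2511]
ee_rot: [0.637, 0.771, 0.0, -0.0]
ft_force: [0.6, -0.3, 0.2]
grip_width: 0.496
```

```bash
python3 - <<'E'
from h import *
o=get_obs();p=np.array(o['position']);t=np.array([.563,.293,.105])
M=R.from_quat(o['ee_rot']).as_matrix();print(p,M.T@(t-p)/.025,o['grip_width'])
s=camera('scene')[:,:,::-1]
cv2.imwrite('pics/p3.png',np.vstack([cv2.resize(s[180:250,210:310],(600,420),interpolation=cv2.INTER_CUBIC)]))
E
```

```text
[0.5665 0.2764 0.2511] [ 0.6722 -0.0136  5.8453] 0.4955456619914322
```

View pics/p3.png

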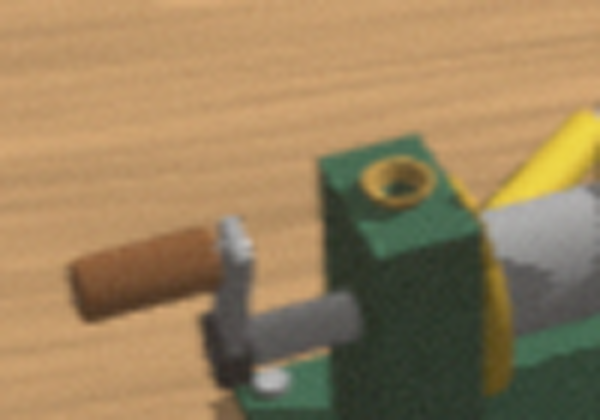

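The crank now leans forward and away from the robot, with the grip at crop (147,272), about scene (234,225). Next: lower onto the pin.

Emit:
{"method": "move_arm", "body": {
  "moves": [
    [[0.67, 0, 0], [0, 0, 0], 0.5],
    [[0, 0, 1], [0, 0, 0], 0.5],
    [[0, 0, 1], [0, 0, 0], 0.5],
    [[0, 0, 1], [0, 0, 0], 0.5],
    [[0, 0, 0.5], [0, 0, 0], 0.5]
  ]
}}

```text
clock: 15.68
position: [0.5639, 0.2905, 0.1626]
ee_rot: [0.638, 0.77, -0.001, -0.0]
ft_force: [-0.5, 0.1, 0.6]
grip_width: 0.502
```

Emit:
{"method": "move_arm", "body": {
  "moves": [
    [[0, 0, 0.6], [0, 0, 0], 0.5],
    [[0, 0, 0.6], [0, 0, 0], 0.5],
    [[0, 0, 0.6], [0, 0, 0], 0.5],
    [[0, 0, 0.5], [0, 0, 0], 0.5],
    [[0, 0, 0], [0, 0, 0], 0.5]
  ]
}}

```text
clock: 16.3
position: [0.5639, 0.2902, 0.1052]
ee_rot: [0.638, 0.77, -0.001, -0.0]
ft_force: [-1.0, -0.2, 0.7]
grip_width: 0.501
```

```bash
python3 - <<'E'
from h import *
print(get_obs()['position'],get_obs()['ft_force'],[gripang(p) for p in((234.1,224.9),)])
s=camera('scene')[:,:,::-1]
cv2.imwrite('pics/p4.png',cv2.resize(s[140:250,360:460],(600,600*110//100),interpolation=cv2.INTER_CUBIC)[:600])
E
```

```text
[0.5639 0.2902 0.1052] [-0.9832 -0.1884  0.7483] [(np.float64(33.49559244956355), np.float64(159.36448330300067), np.float64(0.42320696553962))]
```

View pics/p4.png

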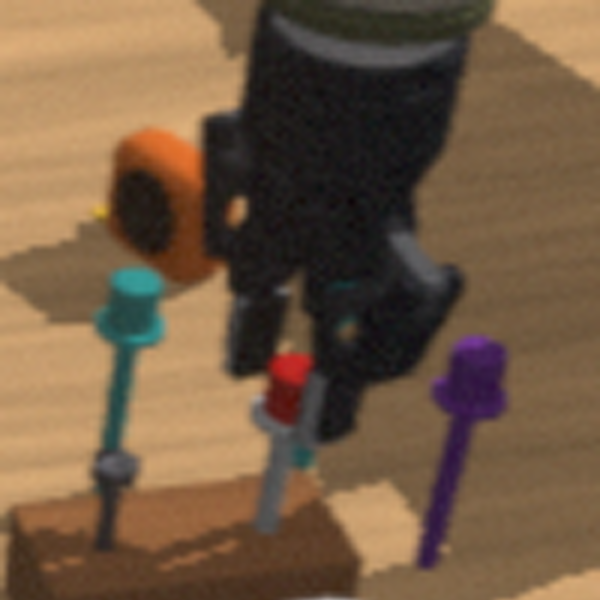

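The red head (crop ~(290,388)) sits between the two fingertips, (250,370) and (335,430). Closing.

Emit:
{"method": "move_arm", "body": {
  "moves": [
    [[0.1, 0, 0], [0, 0, 0], 0.3],
    [[0, 0, 0], [0, 0, 0], 0],
    [[0, 0, 0], [0, 0, 0], 0],
    [[0, 0, 0], [0, 0, 0], 0]
  ],
  "squeeze": 50
}}

```text
clock: 16.85
position: [0.5643, 0.2932, 0.1071]
ee_rot: [0.638, 0.77, 0.001, 0.0]
ft_force: [-1.3, -0.4, 6.1]
grip_width: 0.237
```

```bash
python3 - <<'E'
from h import *
print(get_obs()['position'],get_obs()['ft_force'],get_obs()['grip_width']*85)
s=camera('scene')[:,:,::-1]
cv2.imwrite('pics/p5.png',cv2.resize(s[140:250,360:460],(600,600*110//100),interpolation=cv2.INTER_CUBIC)[:600])
I=s[:,:,::-1].copy();print(blobs('scene',(0,170,90),(6,255,255),(365,170,450,250),I))
E
```

```text
[0.5643 0.2932 0.1071] [-1.2967 -0.3934  6.1318] 20.11388919146465
[(array([406.7059, 201.1176]), array([405, 199]), array([ 4,  5, 17], dtype=int32))]
```

Emit:
{"method": "move_arm", "body": {
  "moves": [
    [[0, 0, -0.3], [0, 0, 0], 0],
    [[0, 0, -0.6], [0, 0, 0], 0],
    [[0, 0, -1], [0, 0, 0], 0],
    [[0, 0, -1], [0, 0, 0], 0],
    [[0, 0, -1], [0, 0, 0], 0]
  ]
}}

```text
clock: 17.52
position: [0.564, 0.2927, 0.2056]
ee_rot: [0.638, 0.77, 0.0, 0.0]
ft_force: [1.5, 0.3, -0.9]
grip_width: 0.235
```

Emit:
{"method": "move_arm", "body": {
  "moves": [
    [[0, 0, -1], [0, 0, 0], 0],
    [[0, 0, -1], [0, 0, 0], 0],
    [[0, 0, 0], [0, 0, 0], 0],
    [[0, 0, 0], [0, 0, 0], 0]
  ]
}}

```text
clock: 18.02
position: [0.5636, 0.2927, 0.2533]
ee_rot: [0.638, 0.77, -0.0, -0.0]
ft_force: [0.1, -0.4, -1.3]
grip_width: 0.234
```

```bash
python3 - <<'E'
from h import *
o=get_obs();print(o['position'],o['ft_force'],o['grip_width']*85)
s=camera('scene')[:,:,::-1];t=camera('top')[:,:,::-1]
a=cv2.resize(s[120:250,360:460],(460,598),interpolation=cv2.INTER_CUBIC)
cv2.imwrite('pics/p6.png',a)
p=np.array(o['position']);M=R.from_quat(o['ee_rot']).as_matrix();print('to guide',M.T@(O-p)/.025)
E
```

```text
[0.5636 0.2927 0.2533] [ 0.1364 -0.3518 -1.323 ] 19.8510819590196
to guide [-12.4859  -2.6226  10.135 ]
```

View pics/p6.png

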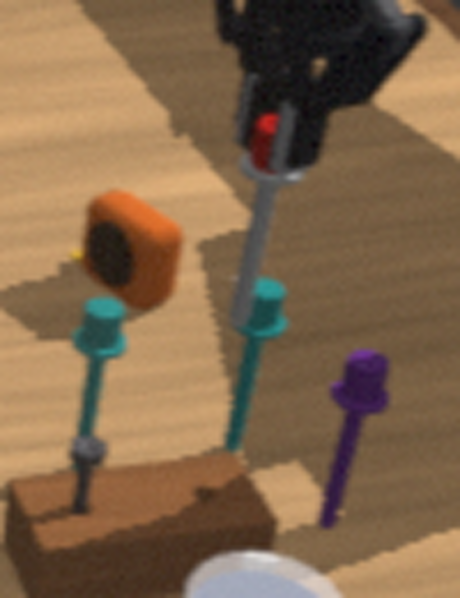

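The pin is held upright, tip at crop (240,320), and the rack hole is empty with the bolt in place. Carrying it over the guide.

Emit:
{"method": "move_arm", "body": {
  "moves": [
    [[-0.5, 0, -0.6], [0, 0, 0], 0],
    [[-1, -0.6, 0], [0, 0, 0], 0],
    [[-1, -0.5, 0], [0, 0, 0], 0],
    [[-1, -0.5, 0], [0, 0, 0], 0],
    [[-1, -0.5, 0], [0, 0, 0], 0]
  ]
}}

```text
clock: 18.75
position: [0.5332, 0.1706, 0.2696]
ee_rot: [0.639, 0.769, 0.0, 0.0]
ft_force: [-0.1, 0.2, -0.2]
grip_width: 0.23
```

Emit:
{"method": "move_arm", "body": {
  "moves": [
    [[-1, -0.5, 0], [0, 0, 0], 0],
    [[-1, 0, 0], [0, 0, 0], 0],
    [[-1, 0, 0], [0, 0, 0], 0],
    [[-1, 0, 0], [0, 0, 0], 0],
    [[-1, 0, 0], [0, 0, 0], 0]
  ]
}}

```text
clock: 19.38
position: [0.5441, 0.0454, 0.2696]
ee_rot: [0.639, 0.769, 0.0, 0.0]
ft_force: [0.1, 0.3, -1.7]
grip_width: 0.236
```

Emit:
{"method": "move_arm", "body": {
  "moves": [
    [[-1, 0, 0], [0, 0, 0], 0],
    [[-1, 0, 0], [0, 0, 0], 0],
    [[-0.7, 0, 0], [0, 0, 0], 0],
    [[-0.3, 0, 0], [0, 0, 0], 0],
    [[0, 0, 0], [0, 0, 0], 0]
  ]
}}

```text
clock: 20.0
position: [0.5578, -0.0268, 0.2691]
ee_rot: [0.639, 0.769, 0.0, 0.0]
ft_force: [-0.2, -1.0, -0.6]
grip_width: 0.235
```

```bash
python3 - <<'E'
from h import *
o=get_obs();print(o['position'],o['ft_force'],o['grip_width']*85)
s=camera('scene')[:,:,::-1]
cv2.imwrite('pics/p7.png',cv2.resize(s[130:250,230:320],(450,600),interpolation=cv2.INTER_CUBIC))
p=np.array(o['position']);M=R.from_quat(o['ee_rot']).as_matrix();print('to guide',M.T@(O-p)/.025)
q=lambda P:(lambda i,c:(i['cx']+i['fx']*c[0]/c[2],i['cy']+i['fy']*c[1]/c[2]))(camera_info('scene'),R.from_quat(camera_info('scene')['rotation']).as_matrix().T@(P-camera_info('scene')['origin']))
print('tip expected px',q(p-[0,0,.0971]),'guide',q(O+[0,0,.145]))
E
```

```text
[ 0.5578 -0.0268  0.2691] [-0.2043 -1.0149 -0.5555] 19.954642711590513
to guide [ 0.0299 -0.0394 10.7652]
tip expected px (np.float64(275.1268482992907), np.float64(200.146040228993)) guide (np.float64(275.61776815311), np.float64(209.54497846659163))
```

View pics/p7.png

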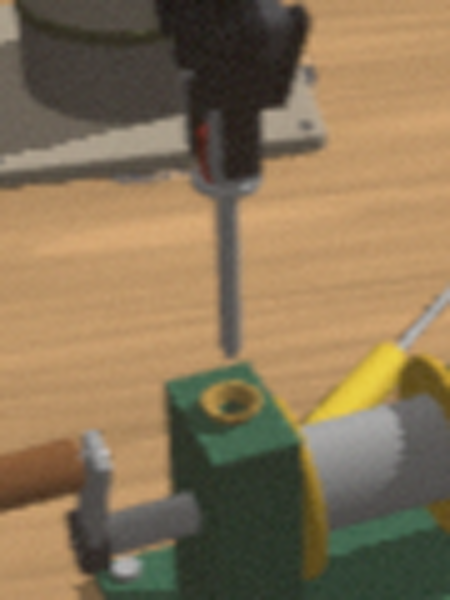

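The tip (crop (231,353)) is straight above the collar (231,402), same column. Lowering gently.

Emit:
{"method": "move_arm", "body": {
  "moves": [
    [[0, 0, 0.3], [0, 0, 0], 0],
    [[0, 0, 0.3], [0, 0, 0], 0],
    [[0, 0, 0.3], [0, 0, 0], 0],
    [[0, 0, 0.15], [0, 0, 0], 0],
    [[0, 0, 0.15], [0, 0, 0], 0]
  ]
}}

```text
clock: 20.68
position: [0.5579, -0.0262, 0.2385]
ee_rot: [0.638, 0.77, 0.0, -0.0]
ft_force: [-1.0, 0.8, -0.6]
grip_width: 0.236
```

Emit:
{"method": "move_arm", "body": {
  "moves": [
    [[0, 0, 0.1], [0, 0, 0], 0],
    [[0, 0, 0.1], [0, 0, 0], 0],
    [[0, 0, 0.1], [0, 0, 0], 0]
  ]
}}

```text
clock: 21.05
position: [0.5579, -0.0265, 0.2318]
ee_rot: [0.638, 0.77, 0.0, 0.0]
ft_force: [-2.4, 1.3, 1.2]
grip_width: 0.24
```

Emit:
{"method": "move_arm", "body": {
  "moves": [
    [[0, 0, 0.1], [0, 0, 0], 0],
    [[0, 0, 0.1], [0, 0, 0], 0],
    [[0, 0, 0.1], [0, 0, 0], 0]
  ]
}}

```text
clock: 21.42
position: [0.5576, -0.0263, 0.2234]
ee_rot: [0.638, 0.77, -0.0, -0.0]
ft_force: [-4.0, 0.1, 1.4]
grip_width: 0.235
```

Emit:
{"method": "move_arm", "body": {
  "moves": [
    [[0, -0.04, 0.1], [0, 0, 0], 0],
    [[0, 0, 0.1], [0, 0, 0], 0]
  ]
}}

```text
clock: 21.68
position: [0.557, -0.0264, 0.2187]
ee_rot: [0.638, 0.77, 0.0, 0.0]
ft_force: [-1.5, -1.2, 0.9]
grip_width: 0.232
```

Emit:
{"method": "move_arm", "body": {
  "moves": [
    [[0, 0, 0.08], [0, 0, 0], 0],
    [[0, 0, 0.04], [0, 0, 0], 0]
  ]
}}

```text
clock: 21.92
position: [0.557, -0.0264, 0.2157]
ee_rot: [0.638, 0.77, 0.0, 0.0]
ft_force: [-2.6, -0.2, 1.0]
grip_width: 0.235
```

Emit:
{"method": "move_arm", "body": {
  "moves": [
    [[0, 0, 0], [0, 0, 0], 0.35],
    [[0, 0, 0], [0, 0, 0], 0.5],
    [[0, 0, 0], [0, 0, 0], 0.5],
    [[0, 0, -0.5], [0, 0, 0], 0.5],
    [[0, 0, -0.8], [0, 0, 0], 0.5]
  ]
}}

```text
clock: 22.55
position: [0.5568, -0.0265, 0.2491]
ee_rot: [0.638, 0.77, -0.0, -0.0]
ft_force: [-0.5, 0.1, -0.1]
grip_width: 0.504
```

Emit:
{"method": "move_arm", "body": {
  "moves": [
    [[0, 0, -0.6], [0, 0, 0], 0.5],
    [[0, 0, 0], [0, 0, 0], 0],
    [[0, 0, 0], [0, 0, 0], 0],
    [[0, 0, 0], [0, 0, 0], 0]
  ]
}}

```text
clock: 23.05
position: [0.5566, -0.0264, 0.2626]
ee_rot: [0.638, 0.77, -0.0, -0.0]
ft_force: [-0.8, -0.1, -0.7]
grip_width: -0.002
```

```bash
python3 - <<'E'
from h import *
o=get_obs();print(o['position'],o['ft_force'],o['grip_width'])
s=camera('scene');cv2.imwrite('pics/p8.png',cv2.resize(s[120:250,215:315,::-1],(460,598),interpolation=cv2.INTER_CUBIC))
b=blobs('scene',(0,170,70),(6,255,255),(255,130,300,215),s);print(b)
i=camera_info('scene')
for z in(.233,.222):
  P=O+[0,0,z];c=R.from_quat(i['rotation']).as_matrix().T@(P-i['origin']);print(z,i['cx']+i['fx']*c[0]/c[2],i['cy']+i['fy']*c[1]/c[2])
E
```

```text
[ 0.5566 -0.0264  0.2626] [-0.7509 -0.0952 -0.7346] -0.0017134054355126024
[(array([275.5393, 180.8315]), array([271, 175]), array([10, 13, 89], dtype=int32))]
0.233 274.5774030078992 176.63082171964223
0.222 274.7142375721967 180.95987322470336
```

View pics/p8.png

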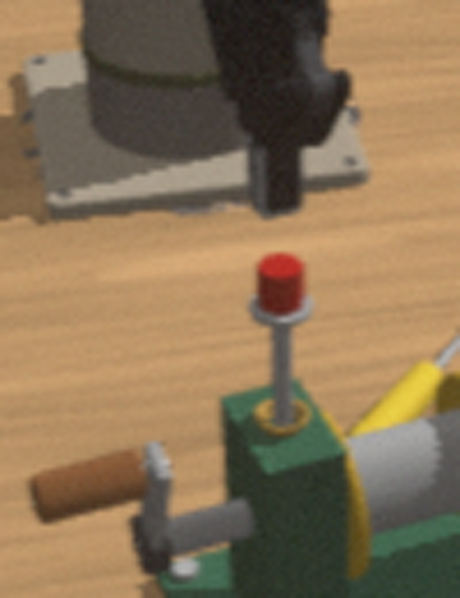

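The pin stands by itself on the balls, head at crop (281,285), closed fingers above it. Pushing down on its top.

Emit:
{"method": "move_arm", "body": {
  "moves": [
    [[0.05, 0, 0.4], [0, 0, 0], 0],
    [[0, 0, 0.3], [0, 0, 0], 0],
    [[0, 0, 0.25], [0, 0, 0], 0],
    [[0, 0, 0.1], [0, 0, 0], 0]
  ]
}}

```text
clock: 23.6
position: [0.5565, -0.0252, 0.2365]
ee_rot: [0.638, 0.77, -0.0, -0.0]
ft_force: [0.3, -0.5, 0.7]
grip_width: -0.002
```

Emit:
{"method": "move_arm", "body": {
  "moves": [
    [[0, 0, 0.06], [0, 0, 0], 0],
    [[0, 0, 0.06], [0, 0, 0], 0],
    [[0, 0, 0.06], [0, 0, 0], 0]
  ]
}}

```text
clock: 23.98
position: [0.5568, -0.0252, 0.2327]
ee_rot: [0.638, 0.77, 0.0, 0.0]
ft_force: [-0.2, -0.4, 2.1]
grip_width: 0.003
```

Emit:
{"method": "move_arm", "body": {
  "moves": [
    [[0, 0, 0.06], [0, 0, 0], 0],
    [[0, 0, 0.06], [0, 0, 0], 0]
  ]
}}

```text
clock: 24.22
position: [0.5575, -0.0253, 0.2307]
ee_rot: [0.638, 0.77, 0.001, 0.001]
ft_force: [-0.7, -0.5, 10.4]
grip_width: 0.0
```

Emit:
{"method": "move_arm", "body": {
  "moves": [
    [[0, 0, 0.05], [0, 0, 0], 0],
    [[0, 0, 0.05], [0, 0, 0], 0]
  ]
}}

```text
clock: 24.48
position: [0.5573, -0.0253, 0.2279]
ee_rot: [0.638, 0.77, 0.001, 0.001]
ft_force: [0.0, 0.3, 5.2]
grip_width: 0.003
```

Emit:
{"method": "move_arm", "body": {
  "moves": [
    [[0, 0, 0.05], [0, 0, 0], 0],
    [[0, 0, 0.05], [0, 0, 0], 0]
  ]
}}

```text
clock: 24.72
position: [0.5569, -0.0252, 0.2248]
ee_rot: [0.638, 0.77, 0.0, 0.0]
ft_force: [0.9, -0.4, 4.6]
grip_width: 0.003
```

Emit:
{"method": "move_arm", "body": {
  "moves": [
    [[0, 0, 0.06], [0, 0, 0], 0],
    [[0, 0, 0.06], [0, 0, 0], 0],
    [[0, 0, 0.06], [0, 0, 0], 0]
  ]
}}

```text
clock: 25.1
position: [0.5566, -0.0252, 0.2199]
ee_rot: [0.638, 0.77, -0.0, -0.0]
ft_force: [0.0, -0.9, 5.7]
grip_width: -0.005
```

Emit:
{"method": "move_arm", "body": {
  "moves": [
    [[0, 0, 0.06], [0, 0, 0], 0],
    [[0, 0, 0.06], [0, 0, 0], 0]
  ]
}}

```text
clock: 25.35
position: [0.5567, -0.0252, 0.2169]
ee_rot: [0.638, 0.77, 0.0, -0.0]
ft_force: [-0.2, -0.2, 4.0]
grip_width: 0.001
```

Emit:
{"method": "move_arm", "body": {
  "moves": [
    [[0, 0, 0.06], [0, 0, 0], 0],
    [[0, 0, 0.06], [0, 0, 0], 0],
    [[0, 0, 0.06], [0, 0, 0], 0]
  ]
}}

```text
clock: 25.72
position: [0.5567, -0.0252, 0.2124]
ee_rot: [0.638, 0.77, 0.0, -0.0]
ft_force: [-0.4, -0.2, 3.8]
grip_width: 0.001
```

Emit:
{"method": "move_arm", "body": {
  "moves": [
    [[0, 0, 0.06], [0, 0, 0], 0],
    [[0, 0, 0.06], [0, 0, 0], 0],
    [[0, 0, 0.06], [0, 0, 0], 0],
    [[0, 0, 0.06], [0, 0, 0], 0]
  ]
}}

```text
clock: 26.22
position: [0.5567, -0.0252, 0.2064]
ee_rot: [0.638, 0.77, 0.0, -0.0]
ft_force: [-1.2, -0.2, 3.8]
grip_width: 0.001
```

The pin is through the lined-up shaft, past the 11 mm stop depth at 4 N. Continuing to home (top expected at z ≈ 0.170).

Emit:
{"method": "move_arm", "body": {
  "moves": [
    [[0, 0, 0.08], [0, 0, 0], 0],
    [[0, 0, 0.08], [0, 0, 0], 0],
    [[0, 0, 0.08], [0, 0, 0], 0],
    [[0, 0, 0.08], [0, 0, 0], 0],
    [[0, 0, 0.08], [0, 0, 0], 0]
  ]
}}

```text
clock: 26.85
position: [0.5567, -0.0252, 0.1964]
ee_rot: [0.638, 0.77, 0.0, -0.0]
ft_force: [-0.4, 0.1, 4.4]
grip_width: 0.002
```

Emit:
{"method": "move_arm", "body": {
  "moves": [
    [[0, 0, 0.08], [0, 0, 0], 0],
    [[0, 0, 0.08], [0, 0, 0], 0],
    [[0, 0, 0.08], [0, 0, 0], 0],
    [[0, 0, 0.08], [0, 0, 0], 0],
    [[0, 0, 0.08], [0, 0, 0], 0]
  ]
}}

```text
clock: 27.48
position: [0.5567, -0.0252, 0.1864]
ee_rot: [0.638, 0.77, 0.0, -0.0]
ft_force: [0.6, -0.2, 4.6]
grip_width: 0.003
```

Emit:
{"method": "move_arm", "body": {
  "moves": [
    [[0, 0, 0.08], [0, 0, 0], 0],
    [[0, 0, 0.08], [0, 0, 0], 0],
    [[0, 0, 0.08], [0, 0, 0], 0],
    [[0, 0, 0.08], [0, 0, 0], 0],
    [[0, 0, 0.04], [0, 0, 0], 0]
  ]
}}

```text
clock: 28.1
position: [0.5566, -0.0252, 0.1773]
ee_rot: [0.638, 0.77, -0.0, -0.0]
ft_force: [-0.9, -0.7, 3.8]
grip_width: 0.002
```

Emit:
{"method": "move_arm", "body": {
  "moves": [
    [[0, 0, 0.05], [0, 0, 0], 0],
    [[0, 0, 0.05], [0, 0, 0], 0],
    [[0, 0, 0.05], [0, 0, 0], 0]
  ]
}}

```text
clock: 28.48
position: [0.5567, -0.0252, 0.1738]
ee_rot: [0.638, 0.77, 0.0, 0.0]
ft_force: [-0.4, -1.2, 4.0]
grip_width: -0.0
```

Emit:
{"method": "move_arm", "body": {
  "moves": [
    [[0, 0, 0.05], [0, 0, 0], 0],
    [[0, 0, 0.05], [0, 0, 0], 0]
  ]
}}

```text
clock: 28.72
position: [0.5567, -0.0252, 0.1712]
ee_rot: [0.638, 0.77, 0.0, -0.0]
ft_force: [-0.2, -0.2, 4.5]
grip_width: -0.001
```

Emit:
{"method": "move_arm", "body": {
  "moves": [
    [[0, 0, 0.03], [0, 0, 0], 0],
    [[0, 0, 0.03], [0, 0, 0], 0]
  ]
}}

```text
clock: 28.98
position: [0.5567, -0.0253, 0.1705]
ee_rot: [0.638, 0.77, 0.0, -0.0]
ft_force: [-5.4, -0.6, 16.7]
grip_width: 0.002
```

Emit:
{"method": "move_arm", "body": {
  "moves": [
    [[0, 0, 0.03], [0, 0, 0], 0],
    [[0, 0, 0.03], [0, 0, 0], 0]
  ]
}}

```text
clock: 29.22
position: [0.5568, -0.0254, 0.1703]
ee_rot: [0.638, 0.77, 0.001, -0.0]
ft_force: [-12.5, -0.3, 30.1]
grip_width: -0.003
```

Stopped hard at z 0.1703, matching the expected 0.170, so it is home. Backing up and checking.

Emit:
{"method": "move_arm", "body": {
  "moves": [
    [[0, 0, -0.2], [0, 0, 0], 0],
    [[0, 0, -1], [0, 0, 0], 0],
    [[0, 0, -1], [0, 0, 0], 0],
    [[0, 0, -1], [0, 0, 0], 0],
    [[0, 0, 0], [0, 0, 0], 0]
  ]
}}

```text
clock: 29.85
position: [0.5574, -0.0252, 0.2495]
ee_rot: [0.638, 0.77, 0.001, 0.001]
ft_force: [-0.7, 0.1, -0.5]
grip_width: -0.002
```

```bash
python3 - <<'E'
from h import *
o=get_obs();print(o['position'],o['ft_force'])
s=camera('scene');cv2.imwrite('pics/p9.png',cv2.resize(s[150:290,205:455,::-1],(800,448),interpolation=cv2.INTER_CUBIC))
b=blobs('scene',(0,170,70),(6,255,255),(255,150,300,230),s);print(b)
i=camera_info('scene');P=O+[0,0,.159];c=R.from_quat(i['rotation']).as_matrix().T@(P-i['origin']);print('head expected',i['cx']+i['fx']*c[0]/c[2],i['cy']+i['fy']*c[1]/c[2])
E
```

```text
[ 0.5574 -0.0252  0.2495] [-0.6711  0.0801 -0.542 ]
[(array([276.1358, 204.0494]), array([272, 199]), array([ 9, 12, 81], dtype=int32))]
head expected 275.46021917322037 204.56058251361245
```

View pics/p9.png

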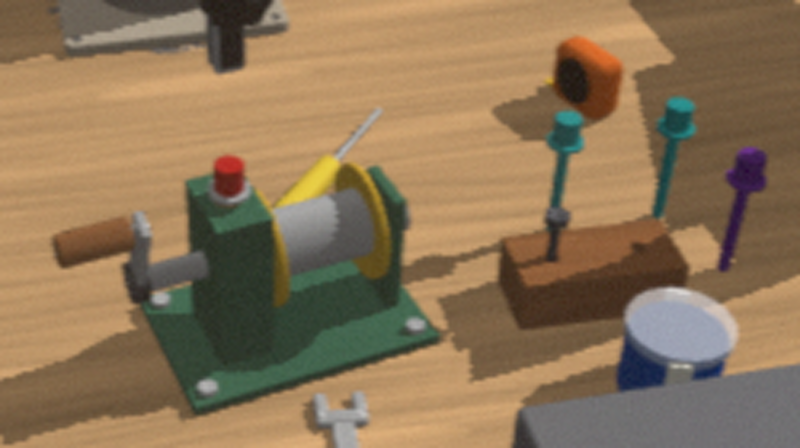

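The pin is home with its flange on the collar (crop (229,185)), the crank is still in the notch, the bystanders are unmoved, and the gripper is clear.

```bash
python3 -c "
from workcell import *
print(hand_in())"
```

```text
the job is handed in; nothing more can be done
None
```

The winch is locked: the crank is in its notch and the red-headed pin is fully home, with its flange on the brass collar. I handed the job in at about 30 s.

- **Crank:** I pushed the grip away from the robot with closed fingers. The force dropped to zero over about 8 mm as the notch pulled the crank in, then rose to 7 N on the far side, where I stopped. By camera it stands at about +0.42 rad. That could be off by about 0.2 rad, since the same method read the start as -0.58 against the stated -0.8.
- **Pin:** I took it from the rack and stood it on the sprung balls. A push of about 10 N took it past them, then about 4 N moved it on through the shaft. It stopped with its top at z = 0.1703 m, against the expected 0.170 m.
- **Last push:** The final step against the collar reached 30 N down and 12 N sideways, more than I needed but under the limits.
- **Last checks:** The red head was within about 1 pixel of where it should be when home. The crank had not visibly moved. The rack, bolt, look-alikes, tape, screwdriver, pot and spanner showed no movement. The hammer and jar were outside that last picture; the arm never worked near them. The gripper was clear, with no contact force beyond noise.

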